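# Lock the tortilla press with its good pin, reject the bad one

### The arm

A 6-joint arm with a two-finger parallel gripper is mounted at the origin on a cart in front of the work surface, level with it; the furniture and walls round the work are solid. World frame = base frame: x ahead of the robot, y to its left, z up, the work surface at z = 0. Lengths are in m, angles in rad, forces in N, time in s.
With the tool pointing down it reaches from about 0.3 to 0.775 m from the base axis. Payload 14.6 kg.
Tool frame: the origin (TCP) lies at the very end of the fingers, on their centre line; the grasp point (between the pads) lies 19 mm behind it (ctrl.grasp_offset is the distance from the TCP to the grasp point, in m); z points along the fingers, y is the line along which they close (so a half turn about z gives the same grasp; the last joint's range is limited). The gripper opens to 94 mm and grips with 3 to 60 N. Pads are 16 mm wide; open, the fingers measure 119 mm over their backs; the gripper's body (75 mm by 177 mm) begins 78 mm behind the grasp point.
Start: joints at [-1.27, 0.3, 1.521, -0, 1.321, -0.067], TCP at [0.198, -0.513, 0.205] pointing down, gripper open.
Joint ranges: [-3.03, 3.03], [-0.79, 2.21], [0.23, 2.52], [-1.04, 4.18], [0, 3.07], [-2.55, 2.55]. Speed limits (rad/s): [2.22, 2.22, 2.57, 3.14, 3.14, 3.14].

### API

Orientations are given as [roll, pitch, yaw] about the fixed x, y, z axes, in that order (R = Rz(yaw) Ry(pitch) Rx(roll)).
In Python, from station import ctrl gives the robot as it stands.
- The arm moves only by the tool step_arm, never from a script. Its argument "plan" is a list that holds one entry, the list of rows, each a list of 6 numbers: the shift along the tool's x, y, z in units of 30 mm (1.0 is 30 mm), then the turn, a rotation vector about the tool's x, y, z in units of 6 degrees (1.0 is 6 degrees). In form: [[[dx, dy, dz, wx, wy, wz], ...]]. A call has 1 to 8 rows; each row is the pose to reach, as a shift and turn from the pose commanded when the call began, along the tool's axes at that moment; what a row does not reach only later rows make up. A row lasts 1/12 s, in which the tool goes at most 41.7 mm and 7.16 degrees, less where a joint would pass 70% of its speed; a pose out of reach is approached as far as the arm can. A call with a gripper value outside its range is refused whole. "grip" is the opening, from 0 (shut) to 1 (fully open), set as the call begins (left out, the last holds). The fingers move at their own pace and stop on an object; "squeeze" is the grip in N (left out, the last holds). Time passes only in rows, so rows that repeat a pose let the fingers close. It gives the time, the measured TCP pose, the force, the opening and the grip force at its end, in the units of the state.
- ctrl.get_obs(): the state, without advancing time (a new reading comes with each control period).
- ctrl.camera(name): name is "scene" or "top" or "wrist"; returns the picture (384x512x3 uint8, red, green, blue); there is no depth.
- ctrl.camera_model(name): a dict with "intrinsics" (3x3 intrinsics, pixels), "R" (3x3) and "t" (3): a world point X has camera coordinates R X + t; the wrist camera has in their place "tool_from_camera" (4x4, takes a point from camera to tool coordinates, whose origin is the TCP and whose axes are the flange's). Camera axes: x right, y down, z forward; pixel columns grow to the right and rows downward; lengths in m; the calibration is good to about 2 mm. A picture is of the moment at which its call begins: read the wrist's pose just before it. camera_model takes no time and is no camera call.
- ctrl.hand_in(): hands the job in; it is judged then, once.
Trained networks look in the newest picture that a camera, given by its name, has taken for a name from the list of things; names that differ only in an ending like _2 or _b are one class to them, and where a whole thing is asked for, a point or a joint stands for the part that bears it (a point fixed in the world has none). Each returns a list of dicts, best first, with "confidence" (0 to 1); they miss things now and then, are a little off and sometimes report something else, mostly with a low value. They report only what shows in the picture. A call takes as long as a camera call. They do not tell look-alikes from the thing itself.
- ctrl.masks_of(query, camera): "pixels" (384x512 bool, what is visible of it) and "at" ([column, row] in pixels, amid what is visible of it).
- ctrl.place_of(query, camera): "at" ([column, row] in pixels: a listed point, or the origin of a listed thing).
The state is a dict: "time_s": time; "qpos": joint angles; "joint_vel": joint speeds; "tau": joint torques, N m; "ee_pos": TCP position; "eef_rot": TCP orientation; "force": force on the tool from outside, world axes, zero at the start; "moment": the same for the moment, N m; "grip_width": finger opening in m; "grip_force": force on a finger pad.
Only numpy, scipy, OpenCV 4.12 (cv2) and the standard library are available. Lean on these libraries where they do the work, as an engineer would, in place of code of your own. Each camera call takes 0.05 s, during which the arm holds its last target. There are 200 camera calls.

### The job

Swing the open top plate of the tortilla press fully down, then push the pin with the green grip sideways through the two steel cheeks and the tongue between them, all the way until its collar meets the cheek, and let go. The pin with the red grip has been rejected: put it in the wooden bowl. Leave the onion, the jar and the lemon undisturbed.

Things in the scene. Friction and masses are not known exactly. Their poses are not given: they have to be found in the camera images.
- press: Fixed base of a dark grey round tortilla press, 164 mm across, on the worktop. Origin on the worktop under the disc's centre, z up; its front, local -x, carries a clevis: two upright steel cheeks (each 6 mm thick, 26 mm wide along x, tops 78 mm above the worktop), outer faces at local y = +14 and -14 mm, inner faces at +8 and -8 mm. A bore of 11 mm runs through both cheeks along local y.
- clevis (a point): Centre of the clevis bore, midway between the cheeks, at local (-105, 0, 62) mm of the press; axes as the press, so the bore runs along its y. With the top plate down the 11 mm bore of its tongue is in line here. The pin may go in from either side. Above, wall cabinets hang 0.65 m over the worktop from x = 0.62 m on.
- plate (a joint): Hinge of the aluminium top plate, rad: 0 is fully down on its stop (bores in line), positive is raised, at most 1.2. The hinge is stiff and stays where it is left (about 2 to 5 N pressed down on the ball moves it). The down plate's top lies 33 mm above the worktop.
- plate_hinge (a point): Middle of the hinge line, at local (92, 0, 26) mm of the press; the line runs along the press's y.
- ball (a point): Centre of the black ball knob, 24 mm across, on top of the tongue (10 mm thick) at the front of the top plate. It turns with the plate: with the plate down it is 26 mm straight above the clevis point; press it down to close the plate.
- green_pin: Loose good lock pin, about 60 g (42 to 84 g), lying flat. Green block grip 36 mm long (x), 14 mm wide (y), 28 mm tall (z); origin under the middle of the grip, on its underside. The steel shank, 8 mm across, points along local +x with its axis 14 mm above the underside: a collar 18 mm across ends 21 mm from the origin, the shank then runs to 64 mm, its last 7 mm tapering to 4 mm across.
- green_pin_mid (a point): Point on the green pin's shank axis 35 mm from the grip's middle, 14 mm past the collar; with the pin home (from either side) it lies at the clevis point.
- red_pin: Loose rejected lock pin, the same as the green one but with a red grip; same origin and axes.
- bowl: Loose open wooden bowl, 235 mm across the rim, 90 mm high; origin at the centre of its underside, on the black hob glass (4 mm above the worktop); its inner floor is about 9 mm up and 90 mm across, the wall sloping out from it.
- onion: Brown onion, 82 mm across, 94 mm high; origin under its centre. Bystander.
- jar: Glass jar with a black lid, 65 mm across, 86 mm high; origin under its centre. Bystander.
- lemon: Yellow lemon, 78 x 55 x 56 mm; origin under its centre. Bystander.
There are look-alikes about, which are no part of the job. Leave any black look-alike of the green_pin alone.

How it is judged:
By the outcome, as a careful person would: the job done as asked, in the order asked, and still so for the second after the job is handed in, with the robot touching nothing.
It also fails if it takes over 66 s, if anything falls off the work surface, if the arm or the gripper's body presses on something with over 40 N, if the wrist force passes 120 N, or if a joint passes its speed limit or range.

## Working session

There is one attempt and no reset: what is moved stays moved. The work goes in short steps, Python scripts to look and compute and a tool call to move; the robot and the scene stay as the last step left them, time stands still between calls to the robot, and variables do not carry over. Pictures are saved under pics/ and viewed, at most 12 in all, crops included, and the job is handed in when it is done.

Besides the shell and the picture viewer there is one more tool, called after "Request:" as name(argument=value, ...) on one line, values as JSON. step_arm: Moves the arm, as the interface text tells. Its arguments: {"type":"object","properties":{"plan":{"type":"array","items":{"type":"array","items":{"type":"array","items":{"type":"number"}}}},"grip":{"type":"number"},"squeeze":{"type":"number"}},"required":["plan"]}

```bash
ls; mkdir -p pics
cat > h.py <<'E'
import numpy as np, cv2
from station import ctrl
from scipy.spatial.transform import Rotation as Rn
def cam(n):
    m=ctrl.camera_model(n);K=np.array(m["intrinsics"])
    if n=="wrist":
        o=ctrl.get_obs();T=np.eye(4);T[:3,:3]=Rn.from_euler('xyz',o["eef_rot"]).as_matrix();T[:3,3]=o["ee_pos"]
        C=T@np.array(m["tool_from_camera"]);return K,C[:3,:3].T,-C[:3,:3].T@C[:3,3]
    return K,np.array(m["R"]),np.array(m["t"])
def ray(c,uv):
    K,R,t=c;d=R.T@np.linalg.inv(K)@np.array([uv[0],uv[1],1.]);return -R.T@t,d/np.linalg.norm(d)
def onz(c,uv,z):
    o,d=ray(c,uv);return o+d*(z-o[2])/d[2]
def tri(obs):
    A=np.zeros((3,3));b=np.zeros(3);L=[]
    for c,uv in obs:
        o,d=ray(c,uv);P=np.eye(3)-np.outer(d,d);A+=P;b+=P@o;L.append((o,d))
    x=np.linalg.solve(A,b);return x,[float(np.linalg.norm((np.eye(3)-np.outer(d,d))@(x-o))) for o,d in L]
def proj(c,X):
    K,R,t=c;p=K@(R@np.asarray(X)+t);return p[:2]/p[2]
def snap(n,f=None):
    c=cam(n);im=ctrl.camera(n)
    if f: cv2.imwrite(f"pics/{f}.png",im[:,:,::-1])
    return c,im
E
python3 - <<'E'
from h import *
np.set_printoptions(precision=4,suppress=True)
ims=[]
for n in ["scene","top"]:
    c,im=snap(n);ims.append(im)
    print(n,"campos",-c[1].T@c[2])
    for q in ["green_pin","red_pin","green_pin_mid","clevis","ball","plate_hinge","press","bowl","onion","jar","lemon"]:
        print(q,[(np.round(r["at"]).tolist(),round(r["confidence"],2)) for r in ctrl.place_of(q,n)[:4]])
cv2.imwrite("pics/a.png",cv2.resize(np.vstack(ims)[:,:,::-1],None,fx=.78,fy=.78) if 0 else ims[0][:,:,::-1])
cv2.imwrite("pics/b.png",ims[1][:,:,::-1])
E
```

```text
pics
scene campos [ 0.2352 -0.7959  0.8888]
green_pin [([223.0, 235.0], 0.68), ([327.0, 218.0], 0.53), ([183.0, 199.0], 0.52)]
red_pin [([270.0, 218.0], 0.74)]
green_pin_mid [([211.0, 225.0], 0.71), ([172.0, 205.0], 0.48), ([225.0, 237.0], 0.34)]
clevis [([173.0, 140.0], 0.97)]
ball [([190.0, 97.0], 0.67), ([211.0, 147.0], 0.34)]
plate_hinge [([239.0, 131.0], 0.63)]
press [([210.0, 145.0], 0.81)]
bowl [([277.0, 309.0], 0.71)]
onion [([298.0, 191.0], 0.81)]
jar [([329.0, 220.0], 0.97)]
lemon [([298.0, 159.0], 0.87)]
top campos [ 0.3828 -0.1023  1.0119]
green_pin [([215.0, 249.0], 0.49), ([274.0, 237.0], 0.45)]
red_pin [([276.0, 193.0], 0.55)]
green_pin_mid [([261.0, 241.0], 0.58), ([224.0, 262.0], 0.52)]
clevis [([160.0, 228.0], 0.81)]
ball [([148.0, 197.0], 0.92)]
plate_hinge [([168.0, 162.0], 0.69)]
press [([167.0, 197.0], 0.79)]
bowl []
onion [([262.0, 151.0], 0.7)]
jar []
lemon [([232.0, 135.0], 0.61)]
```

Run:
```python
import cv2
a=cv2.imread("pics/a.png");b=cv2.imread("pics/b.png")
cv2.imwrite("pics/a2.png",cv2.resize(a[70:360,100:460],(744,600),interpolation=cv2.INTER_CUBIC))
cv2.imwrite("pics/b2.png",cv2.resize(b,(800,600),interpolation=cv2.INTER_CUBIC))
```

```text
(no output)
```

View pics/a2.png

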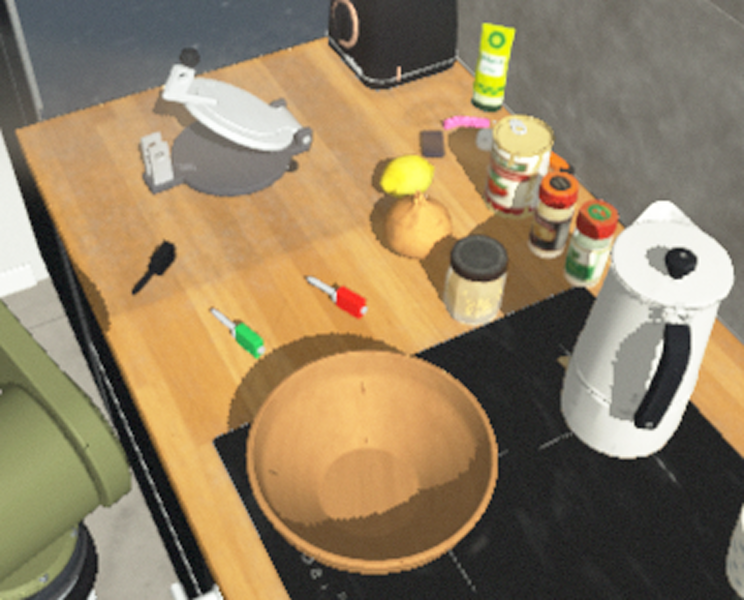

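View pics/b2.png

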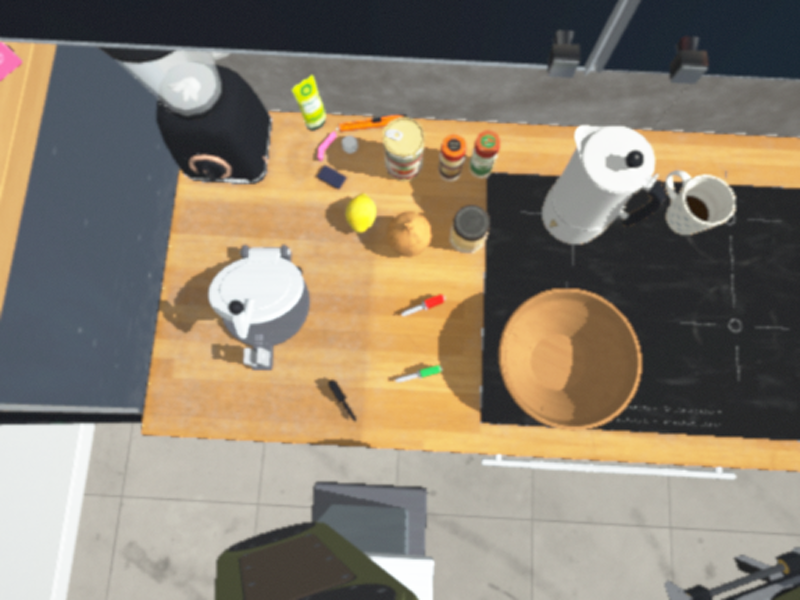

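The scene view shows green pin at (215,231), red at (263,213) and a black look-alike at (176,197). The press is open, with its clevis at about (173,140) and the ball at (191,97). The top view has green at (275,238), red at (278,192), black at (219,255), the bowl at (365,229), the clevis at (165,228) and the ball at (151,197). The green-gripped pin is the one to insert; I'll leave the black one alone.

Run:
```python
from h import *
np.set_printoptions(precision=4,suppress=True)
P={n:(cam(n),cv2.imread(f"pics/{f}.png")) for n,f in (("scene","a"),("top","b"))}
def seg(im,col):
    h=cv2.cvtColor(im,cv2.COLOR_BGR2HSV)
    m=cv2.inRange(h,(50,120,60),(75,255,255)) if col=="g" else (cv2.inRange(h,(0,200,90),(4,255,255))|cv2.inRange(h,(174,200,90),(180,255,255)))
    return m
for col in "gr":
    for n in P:
        c,im=P[n];m=seg(im,col);k,l,s,ce=cv2.connectedComponentsWithStats(m)
        for i in range(1,k):
            if s[i,4]>15:
                print(col,n,s[i],ce[i],onz(c,ce[i],.014), 'z.028',onz(c,ce[i],.028))
S,T=P["scene"][0],P["top"][0]
for nm,a,b in [("clevis",(173,140),(160,228)),("ball",(191,97),(150.5,197)),("hinge",(239,131),(168,162)),("press",(210,145),(167,197)),
   ("green",(223,235),(274,237)),("gmid",(211,225),(261,241)),("red",(270,218),(276,193)),("lemon",(298,159),(232,135)),("onion",(298,191),(262,151))]:
    print(nm,*tri([(S,a),(T,b)]))
print("bowl",onz(S,(277,309),.004)); print("rim",onz(T,(365,229),.094)); print("jar",onz(S,(329,220),0))
```

```text
g scene [214 226  13  17 127] [219.6772 233.5591] [ 0.466  -0.1374  0.014 ] z.028 [ 0.4623 -0.148   0.028 ]
g top [269 234  12   7  58] [274.6207 237.069 ] [ 0.4674 -0.1386  0.014 ] z.028 [ 0.4662 -0.138   0.028 ]
r scene [366 165  10   5  23] [371.3043 166.2609] [ 0.9158 -0.1128  0.014 ] z.028 [ 0.9049 -0.1238  0.028 ]
r scene [263 209  13  15 123] [268.6992 215.4634] [ 0.5936 -0.1405  0.014 ] z.028 [ 0.5879 -0.151   0.028 ]
r top [273 189  10   8  48] [277.625  192.3333] [ 0.5955 -0.1414  0.014 ] z.028 [ 0.5925 -0.1408  0.028 ]
clevis [0.4704 0.1697 0.0641] [0.0004653367439806497, 0.00046533674398060304]
ball [0.5325 0.1661 0.1829] [0.0005241566605294258, 0.0005241566605293847]
hinge [0.6687 0.1831 0.0107] [0.0008854463996174142, 0.0008854463996174196]
press [ 0.5706  0.1771 -0.    ] [0.0031715129639326134, 0.0031715129639324135]
green [ 0.4709 -0.1378  0.005 ] [0.0027313437015058246, 0.002731343701505908]
gmid [ 0.4568 -0.1016  0.0108] [0.0021785882406590742, 0.002178588240659161]
red [ 0.5977 -0.1376 -0.0012] [0.0011847290340699368, 0.0011847290340698253]
lemon [0.7604 0.002  0.0123] [0.0020304808885908423, 0.002030480888590785]
onion [ 0.7151 -0.0881 -0.0039] [0.007689690427807863, 0.007689690427807859]
bowl [ 0.4942 -0.3662  0.004 ]
rim [ 0.4938 -0.3679  0.094 ]
jar [ 0.7229 -0.2094  0.    ]
```

```bash
cat >> h.py <<'E'
def shift(target,rpy_yaw=None,tilt=None):
    """print move from the measured pose in plan units; target TCP position, yaw of tool y axis line for down tool"""
    o=ctrl.get_obs();R=Rn.from_euler('xyz',o["eef_rot"]);d=R.inv().apply(np.asarray(target)-o["ee_pos"])/.03
    w=np.zeros(3)
    if rpy_yaw is not None: w=np.degrees((R.inv()*Rn.from_euler('xyz',[np.pi,0,rpy_yaw])).as_rotvec())/6
    print("shift",np.round(d,3),"turn",np.round(w,3))
E
python3 - <<'E'
from h import *
np.set_printoptions(precision=4,suppress=True)
o=ctrl.get_obs();print(o["ee_pos"],o["eef_rot"],o["qpos"],o["grip_width"],ctrl.grasp_offset)
print(Rn.from_euler('xyz',o["eef_rot"]).as_matrix());print(np.array(ctrl.camera_model("wrist")["tool_from_camera"]),ctrl.camera_model("wrist")["intrinsics"])
shift([.40,.10,.33],None);shift([.40,.10,.33],0.07);shift([.40,.10,.33],0.07+np.pi/2);shift([.40,.10,.33],0.07-np.pi/2)
E
```

```text
[ 0.1978 -0.5132  0.2054] [-3.1416  0.      0.3678] [-1.2696  0.2999  1.521  -0.      1.3207 -0.0666] 0.09410212824132573 0.0188
[[ 0.9331  0.3596 -0.    ]
 [ 0.3596 -0.9331  0.    ]
 [-0.     -0.     -1.    ]]
[[-0.0017 -0.962  -0.2732  0.0797]
 [ 1.     -0.0016 -0.0005  0.0019]
 [ 0.     -0.2732  0.962  -0.1799]
 [ 0.      0.      0.      1.    ]] [[283.7482   0.     254.8762]
 [  0.     283.7482 193.398 ]
 [  0.       0.       1.    ]]
shift [ 13.64  -16.649  -4.152] turn [0. 0. 0.]
shift [ 13.64  -16.649  -4.152] turn [-0.     0.     2.844]
shift [ 13.64  -16.649  -4.152] turn [ -0.     -0.    -12.156]
shift [ 13.64  -16.649  -4.152] turn [-0.     0.    17.844]
```

Request:
step_arm(plan=[[[15.8, -15.8, -3.2, 0, 0, -12.2], [15.8, -15.8, -3.2, 0, 0, -12.2], [15.8, -15.8, -3.2, 0, 0, -12.2], [15.8, -15.8, -3.2, 0, 0, -12.2], [15.8, -15.8, -3.2, 0, 0, -12.2], [15.8, -15.8, -3.2, 0, 0, -12.2], [15.8, -15.8, -3.2, 0, 0, -12.2], [15.8, -15.8, -3.2, 0, 0, -12.2]]], grip=0)

```text
time_s: 1.87
ee_pos: [0.3318, -0.2097, 0.2532]
eef_rot: [3.141, 0.0, 1.374]
force: [0.5, 0.0, 0.8]
grip_width: 0.0439
grip_force: 0.0
```

Run:
```python
from h import *
o=ctrl.get_obs();print(o["time_s"],o["ee_pos"],o["eef_rot"],o["qpos"],o["grip_width"])
shift([.47,.10,.30],1.64)
```

```text
1.8667 [ 0.33179855 -0.20972036  0.25322457] [3.14088498e+00 2.91934179e-04 1.37360533e+00] [-6.57083551e-01 -1.00618389e-01  1.84919818e+00  5.33501543e-05
  1.39224913e+00 -4.59902117e-01] 0.04393322101853833
shift [11.026  2.496 -1.561] turn [ 0.006  0.004 -2.544]
```

Request:
step_arm(plan=[[[11, 2.5, -1.6, 0, 0, -2.5], [11, 2.5, -1.6, 0, 0, -2.5], [11, 2.5, -1.6, 0, 0, -2.5], [11, 2.5, -1.6, 0, 0, -2.5], [11, 2.5, -1.6, 0, 0, -2.5], [11, 2.5, -1.6, 0, 0, -2.5], [11, 2.5, -1.6, 0, 0, -2.5], [11, 2.5, -1.6, 0, 0, -2.5]]])

```text
time_s: 2.53
ee_pos: [0.4684, 0.0911, 0.3]
eef_rot: [3.141, 0.0, 1.63]
force: [0.2, -1.7, 0.3]
grip_width: 0.0002
grip_force: 0.0
```

Request:
step_arm(plan=[[[1.8, 0, 0, 0, 0, 0], [1.8, 0, 0, 0, 0, 0], [1.8, 0, 0, 0, 0, 0], [1.8, 0, 0, 0, 0, 0]]])

```text
time_s: 2.87
ee_pos: [0.4648, 0.143, 0.2994]
eef_rot: [-3.141, 0.0, 1.631]
force: [-0.0, 0.6, 0.2]
grip_width: 0.0005
grip_force: 0.0
```

Run:
```python
from h import *
o=ctrl.get_obs();print(o["time_s"],o["ee_pos"],o["eef_rot"],o["joint_vel"].round(3) if hasattr(o["joint_vel"],'round') else o["joint_vel"])
c,im=snap("wrist","w1")
for q in ["clevis","ball","plate_hinge"]:
    print(q,[(np.round(r["at"],1),round(r["confidence"],2)) for r in ctrl.place_of(q,"wrist")[:3]])
for p in ([.4704,.1697,.064],[.5325,.1661,.183]): print(proj(c,p))
cv2.imwrite("pics/w1b.png",cv2.resize(im[:,:,::-1],(800,600)))
```

```text
2.8667 [0.46477744 0.14300714 0.29936805] [-3.14128947e+00  2.41021137e-04  1.63118297e+00] [-0.037 -0.011  0.006 -0.001 -0.001 -0.008]
clevis [(array([258.2, 153. ]), 0.6)]
ball [(array([321.6, 172.7]), 0.96)]
plate_hinge [(array([385.3, 154.9]), 0.97)]
[259.55819784 149.57958962]
[319.46369468 170.40582611]
```

View pics/w1b.png

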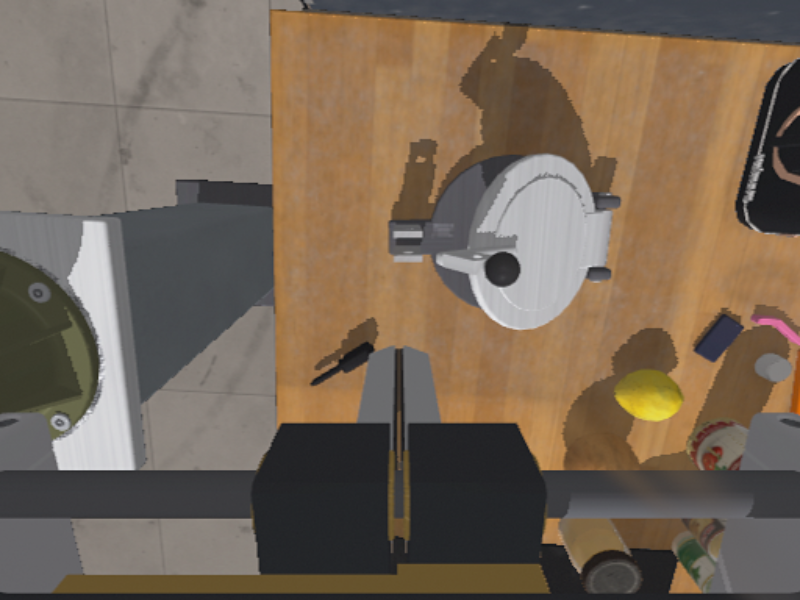

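Request:
step_arm(plan=[[[0.6, 2.3, 1, 0, 0, 0], [0.6, 2.3, 2, 0, 0, 0], [0.6, 2.3, 3.1, 0, 0, 0], [0.6, 2.3, 3.1, 0, 0, 0], [0.6, 2.3, 3.1, 0, 0, 0]]])

```text
time_s: 3.48
ee_pos: [0.532, 0.1638, 0.2054]
eef_rot: [-3.137, 0.001, 1.629]
force: [-0.7, -0.0, 1.1]
grip_width: 0.0005
grip_force: 0.0
```

Request:
step_arm(plan=[[[0, 0, 0.35, 0, 0, 0], [0, -0.17, 0.53, 0, 0, 0], [0, -0.35, 0.73, 0, 0, 0], [0, -0.55, 0.94, 0, 0, 0], [0, -0.76, 1.17, 0, 0, 0], [0, -0.94, 1.4, 0, 0, 0], [0, -1.12, 1.65, 0, 0, 0], [0, -1.12, 1.65, 0, 0, 0]]])

```text
time_s: 4.15
ee_pos: [0.4964, 0.1623, 0.1577]
eef_rot: [-3.138, 0.001, 1.63]
force: [-9.9, -1.6, 8.6]
grip_width: 0.0004
grip_force: 5.3
```

Run:
```python
from h import *
o=ctrl.get_obs();print(o["time_s"],o["ee_pos"],o["eef_rot"],o["force"])
c,im=snap("scene","s2")
cv2.imwrite("pics/s2c.png",cv2.resize(im[70:190,130:290,::-1],(800,600),interpolation=cv2.INTER_CUBIC))
```

```text
4.15 [0.4963513  0.16234903 0.1576673 ] [-3.13825148e+00  5.79924648e-04  1.62986805e+00] [-9.87013529 -1.60884042  8.59678758]
```

View pics/s2c.png

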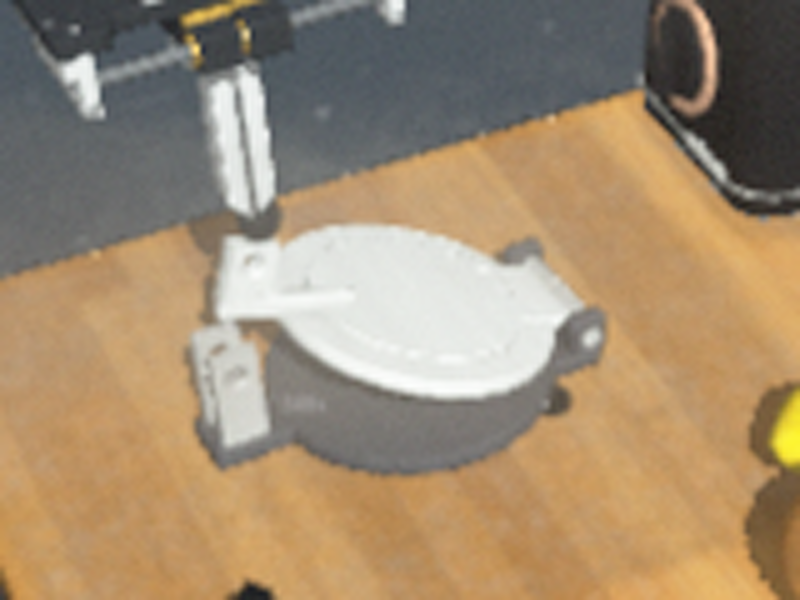

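The crop shows the fingertips on the ball, with the plate coming down cleanly toward the clevis. I'll continue along the arc.

Request:
step_arm(plan=[[[0, -0.17, 0.25, 0, 0, 0], [0, -0.33, 0.51, 0, 0, 0], [0, -0.48, 0.77, 0, 0, 0], [0, -0.61, 1.04, 0, 0, 0], [0, -0.73, 1.32, 0, 0, 0], [0, -0.84, 1.6, 0, 0, 0], [0, -0.92, 1.85, 0, 0, 0], [0, -0.93, 1.92, 0, 0, 0]]])

```text
time_s: 4.87
ee_pos: [0.4709, 0.1612, 0.0993]
eef_rot: [-3.142, -0.0, 1.63]
force: [-12.6, -2.9, 28.4]
grip_width: 0.0008
grip_force: 14.1
```

Request:
step_arm(plan=[[[0, 0, -1, 0, 0, 0], [0, 0, -2.2, 0, 0, 0], [-1, 0, -3.4, 0, 0, 0], [-1.8, 0, -4, 0, 0, 0], [-1.8, 0, -4, 0, 0, 0], [-1.8, 0, -4, 0, 0, 0], [-1.8, 0, -4, 0, 0, 0]]], grip=0.5)

```text
time_s: 5.45
ee_pos: [0.4743, 0.1075, 0.2184]
eef_rot: [-3.141, -0.0, 1.629]
force: [-0.6, -0.3, 0.3]
grip_width: 0.0434
grip_force: 0.0
```

Run:
```python
from h import *
np.set_printoptions(precision=4,suppress=True)
o=ctrl.get_obs();print(o["time_s"],o["ee_pos"],o["eef_rot"])
W=snap("wrist","w2");S=snap("scene","s3");T=snap("top","t3")
C={"wrist":W[0],"scene":S[0],"top":T[0]}
for q in ["clevis","ball","plate_hinge"]:
    L=[]
    for n in C:
        r=ctrl.place_of(q,n)
        print(q,n,[(np.round(x["at"],1),round(x["confidence"],2)) for x in r[:2]])
        if r:L.append((C[n],r[0]["at"]))
    print(tri(L)[0],np.round(tri(L)[1],4))
i=W[1][:,:,::-1]
cv2.imwrite("pics/w2c.png",cv2.resize(i[100:280,170:410],(800,600),interpolation=cv2.INTER_CUBIC))
```

```text
5.45 [0.4743 0.1075 0.2184] [-3.1406 -0.      1.6291]
clevis wrist [(array([255. , 131.1]), 0.81)]
clevis scene [(array([172.5, 141.5]), 0.79)]
clevis top [(array([161.3, 227. ]), 0.63), (array([295.8, 148.9]), 0.27)]
[0.4708 0.166  0.0631] [0.0012 0.0037 0.0031]
ball wrist [(array([257. , 138.9]), 0.76)]
ball scene [(array([172. , 134.2]), 0.59)]
ball top [(array([158.8, 227.9]), 0.57), (array([275.1, 235.5]), 0.4)]
[0.47   0.1615 0.0921] [0.0048 0.0024 0.0036]
plate_hinge wrist [(array([410. , 134.8]), 0.79)]
plate_hinge scene [(array([242. , 133.2]), 0.93)]
plate_hinge top [(array([272.7, 240.8]), 0.72), (array([165.4, 161.3]), 0.57)]
[0.5323 0.0082 0.1992] [0.1739 0.0616 0.1627]
```

View pics/w2c.png

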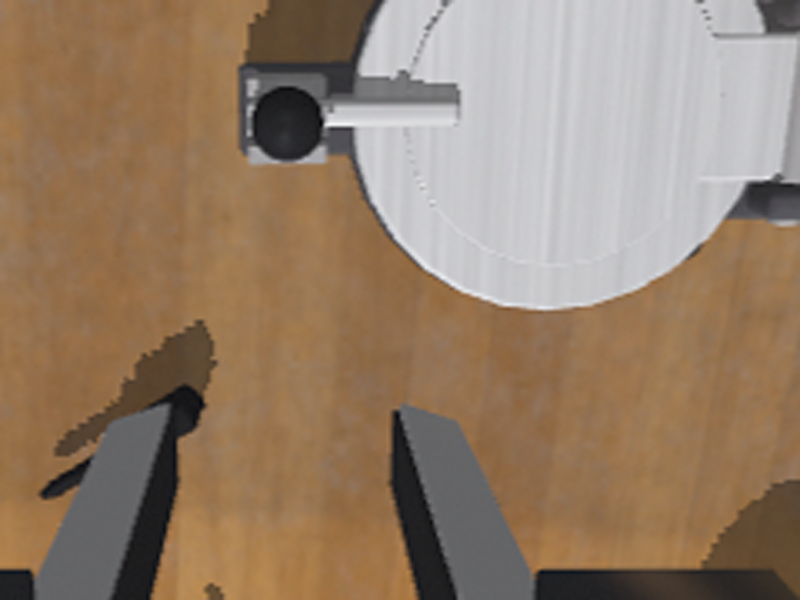

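Request:
step_arm(plan=[[[-10, -0.7, 0, 0, 0, 0], [-10, -0.7, 0, 0, 0, 0], [-10, -0.7, 0, 0, 0, 0], [-10, -0.7, 0, 0, 0, 0], [-10, -0.7, 0, 0, 0, 0], [-10, -0.7, 0, 0, 0, 0], [-10, -0.7, 0, 0, 0, 0], [-10, -0.7, 0, 0, 0, 0]]], grip=0.5)

```text
time_s: 6.72
ee_pos: [0.4705, -0.1982, 0.2192]
eef_rot: [-3.141, 0.001, 1.626]
force: [1.0, 1.1, -0.2]
grip_width: 0.0469
grip_force: 0.0
```

Request:
step_arm(plan=[[[-0.6, 0, 0, 0, 0, 0], [-0.6, 0, 0, 0, 0, 0], [-0.6, 0, 0, 0, 0, 0]]])

```text
time_s: 6.97
ee_pos: [0.4722, -0.2114, 0.2192]
eef_rot: [-3.141, -0.0, 1.629]
force: [0.7, 0.9, 0.6]
grip_width: 0.047
grip_force: 0.0
```

Run:
```python
from h import *
np.set_printoptions(precision=4,suppress=True)
o=ctrl.get_obs();print(o["time_s"],o["ee_pos"],o["eef_rot"])
c,im=snap("wrist","w3")
for q in ["green_pin","green_pin_mid","red_pin"]:
    for x in ctrl.place_of(q,"wrist")[:3]: print(q,np.round(x["at"],1),round(x["confidence"],2),onz(c,x["at"],.014 if "mid" in q else 0))
h=cv2.cvtColor(im,cv2.COLOR_RGB2HSV)
for nm,m in (("g",cv2.inRange(h,(50,120,60),(75,255,255))),("r",cv2.inRange(h,(0,200,90),(4,255,255))|cv2.inRange(h,(174,200,90),(180,255,255)))):
    k,l,s,ce=cv2.connectedComponentsWithStats(m)
    for i in range(1,k):
        if s[i,4]>60: print(nm,s[i],ce[i],cv2.minAreaRect(np.argwhere(l==i)[:,::-1].astype(np.float32)),onz(c,ce[i],.014),onz(c,ce[i],.028))
cv2.imwrite("pics/w3b.png",cv2.resize(im[:,:,::-1][40:280,120:440],(800,600),interpolation=cv2.INTER_CUBIC))
from types import SimpleNamespace as N
```

```text
6.9667 [ 0.4722 -0.2114  0.2192] [-3.1413 -0.0003  1.6285]
green_pin [255.  115.3] 0.92 [ 0.4685 -0.1367  0.    ]
green_pin_mid [247.5  90.7] 0.58 [ 0.4572 -0.1069  0.014 ]
green_pin_mid [254.5 118.5] 0.46 [ 0.4681 -0.1407  0.014 ]
red_pin [347.6 124.9] 0.71 [ 0.5957 -0.1423  0.    ]
g [246 104  16  30 290] [254.031  118.2414] ((254.0647735595703, 118.24613189697266), (28.605045318603516, 10.485122680664062), 75.25643920898438) [ 0.4674 -0.1404  0.014 ] [ 0.4675 -0.1402  0.028 ]
r [341 112  21  28 392] [351.25   126.1429] ((351.1131896972656, 126.39623260498047), (27.1973876953125, 14.834939002990723), 74.05460357666016) [ 0.5963 -0.1433  0.014 ] [ 0.5916 -0.143   0.028 ]
```

View pics/w3b.png

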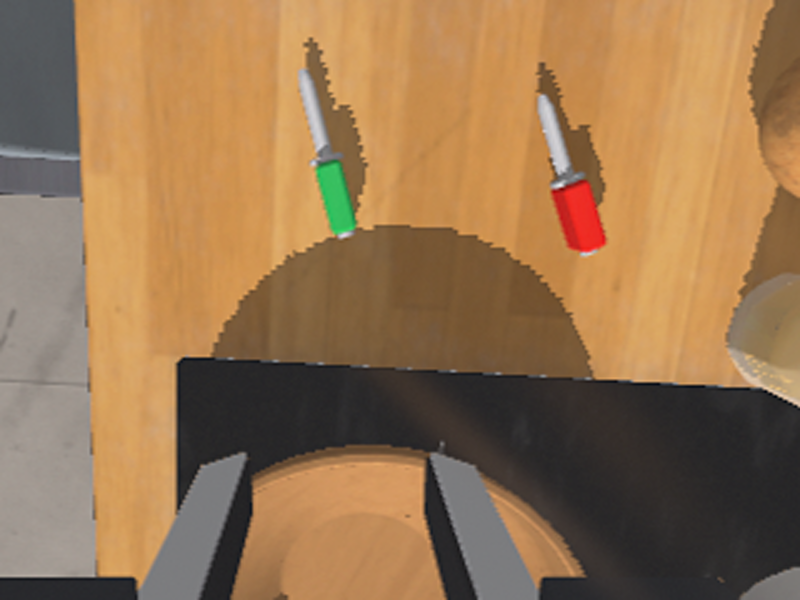

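The wrist view shows the green pin (grip at (254,118), tip near (241,69)) and the red pin (grip at (351,126)). Both lie flat with their shanks pointing +y. The green one matches the description, and the black look-alike is not in this view.

Run:
```python
from h import *
np.set_printoptions(precision=4,suppress=True)
c=cam("wrist");S=cam("scene");T=cam("top")
print("green",tri([(c,(254.0,118.2)),(S,(219.7,233.6)),(T,(274.6,237.1))]))
print("red",tri([(c,(351.2,126.2)),(S,(268.7,215.5)),(T,(277.6,192.3))]))
px=lambda p:(120+p[0]*.4,40+p[1]*.4)
for nm,a,b in (("g",(343,234),(303,71)),("r",(587,252),(542,97))):
    A,B=onz(c,px(a),.014),onz(c,px(b),.014);print(nm,A,B,np.linalg.norm(B-A),np.degrees(np.arctan2(B[1]-A[1],B[0]-A[0])), "origin",A+(B-A)*18/82)
# clevis pose from the earlier wrist picture
K=c[0];Tm=np.eye(4);Tm[:3,:3]=Rn.from_euler('xyz',[-3.1406,0,1.6291]).as_matrix();Tm[:3,3]=[.4743,.1075,.2184]
C=Tm@np.array(ctrl.camera_model("wrist")["tool_from_camera"]);c2=(K,C[:3,:3].T,-C[:3,:3].T@C[:3,3])
print("ball",onz(c2,(256.4,137.2),.088),"clevis",onz(c2,(255,131.1),.062))
shift([.467,-.139,.10],np.radians(107))
```

```text
green (array([ 0.4668, -0.1388,  0.0152]), [0.001016597381981337, 0.0011563498811028403, 0.00048114703637551764])
red (array([ 0.5948, -0.1416,  0.0155]), [0.0013601045501046248, 0.001707037094840537, 0.0005893704705472155])
g [ 0.473 -0.159  0.014] [ 0.4481 -0.0801  0.014 ] 0.08279572668098756 107.50679031396773 origin [ 0.4675 -0.1417  0.014 ]
r [ 0.6043 -0.1609  0.014 ] [ 0.5695 -0.0852  0.014 ] 0.08326277470577512 114.64858539367755 origin [ 0.5966 -0.1443  0.014 ]
ball [0.4733 0.1602 0.088 ] clevis [0.4715 0.1649 0.062 ]
shift [ 2.388 -0.038  3.985] turn [ 0.002  0.001 -2.261]
```

Request:
step_arm(plan=[[[2.35, -0.04, 1.4, 0, 0, -1.2], [2.35, -0.04, 2.8, 0, 0, -2.35], [2.35, -0.04, 4, 0, 0, -2.35], [2.35, -0.04, 4.65, 0, 0, -2.35], [2.35, -0.04, 4.65, 0, 0, -2.35], [2.35, -0.04, 4.65, 0, 0, -2.35], [2.35, -0.04, 4.65, 0, 0, -2.35]]])

```text
time_s: 7.75
ee_pos: [0.4681, -0.1415, 0.0822]
eef_rot: [3.14, 0.002, 1.876]
force: [0.4, 0.4, 0.6]
grip_width: 0.0469
grip_force: 0.0
```

Run:
```python
from h import *
o=ctrl.get_obs();print(o["time_s"],o["ee_pos"],o["eef_rot"])
shift([.467,-.1405,.005],np.radians(107.5))
```

```text
7.75 [ 0.46811621 -0.14152347  0.08223846] [3.13955558e+00 1.65375357e-03 1.87589778e+00]
shift [ 0.048 -0.03   2.574] turn [ 0.019  0.016 -0.003]
```

Request:
step_arm(plan=[[[0.05, -0.03, 1, 0, 0, 0], [0.05, -0.03, 2, 0, 0, 0], [0.05, -0.03, 2.5, 0, 0, 0], [0.05, -0.03, 2.57, 0, 0, 0], [0.05, -0.03, 2.57, 0, 0, 0], [0.05, -0.03, 2.57, 0, 0, 0]]])

```text
time_s: 8.25
ee_pos: [0.467, -0.1407, 0.0051]
eef_rot: [3.139, 0.002, 1.875]
force: [0.1, 0.1, 1.1]
grip_width: 0.0472
grip_force: 0.0
```

Request:
step_arm(plan=[[[0, 0, 0, 0, 0, 0], [0, 0, 0, 0, 0, 0], [0, 0, 0, 0, 0, 0], [0, 0, 0, 0, 0, 0], [0, 0, 0, 0, 0, 0], [0, 0, 0, 0, 0, 0], [0, 0, 0, 0, 0, 0], [0, 0, 0, 0, 0, 0]]], grip=0, squeeze=30)

```text
time_s: 8.92
ee_pos: [0.4657, -0.14, 0.003]
eef_rot: [3.141, 0.0, 1.876]
force: [-0.8, 0.6, 4.8]
grip_width: 0.0136
grip_force: 30.0
```

Request:
step_arm(plan=[[[0, 0, -1, 0, 0, 0], [0, 0, -2, 0, 0, 0], [0, 0, -3, 0, 0, 0], [0, 0, -3.5, 0, 0, 0], [0, 0, -3.5, 0, 0, 0], [0, 0, -3.5, 0, 0, 0]]])

```text
time_s: 9.42
ee_pos: [0.4656, -0.14, 0.1078]
eef_rot: [3.141, 0.001, 1.876]
force: [-0.0, -0.4, -0.6]
grip_width: 0.0138
grip_force: 30.0
```

Run:
```python
from h import *
o=ctrl.get_obs();print(o["time_s"],o["ee_pos"],o["eef_rot"],o["grip_width"],o["grip_force"])
c,im=snap("wrist","w4")
cv2.imwrite("pics/w4b.png",cv2.resize(im[:,:,::-1][130:310,140:380],(800,600),interpolation=cv2.INTER_CUBIC))
shift([.473,.02,.11],1.63)
```

```text
9.4167 [ 0.46564971 -0.13996365  0.10780694] [3.14096356e+00 5.13734198e-04 1.87565019e+00] 0.013826040246066599 29.99981850385666
shift [ 5.003  1.847 -0.102] turn [-0.008 -0.005  2.346]
```

View pics/w4b.png

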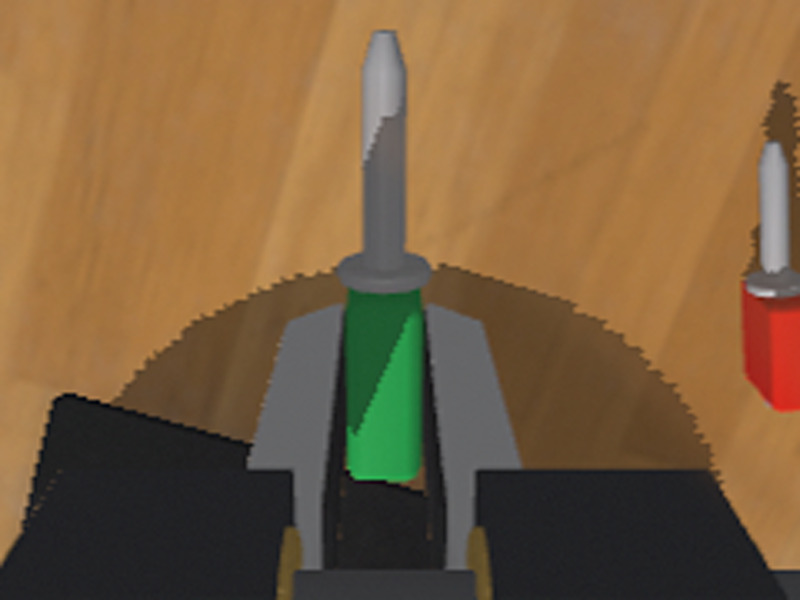

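The crop shows the green pin held straight between the fingers, with its tip at px (255,140). Next is the pre-insert pose.

Request:
step_arm(plan=[[[1.2, 0.5, 0, 0, 0, 1], [2.4, 0.9, 0, 0, 0, 2.35], [3.6, 1.4, 0, 0, 0, 2.35], [4.8, 1.8, 0, 0, 0, 2.35], [6.1, 2.3, 0.2, 0, 0, 2.35], [6.1, 2.3, 1.2, 0, 0, 2.35], [6.1, 2.3, 1.9, 0, 0, 2.35], [6.1, 2.3, 1.9, 0, 0, 2.35]]])

```text
time_s: 10.13
ee_pos: [0.4734, 0.0559, 0.046]
eef_rot: [-3.133, -0.0, 1.631]
force: [-0.9, 0.6, -1.8]
grip_width: 0.0138
grip_force: 30.0
```

Request:
step_arm(plan=[[[0, 0, 0, 0, 0, 0], [0, 0, 0, 0, 0, 0], [0, 0, 0, 0, 0, 0]]])

```text
time_s: 10.38
ee_pos: [0.4771, 0.0549, 0.0518]
eef_rot: [3.14, 0.0, 1.629]
force: [0.4, -0.7, -0.5]
grip_width: 0.0136
grip_force: 30.0
```

Run:
```python
from h import *
o=ctrl.get_obs();print(o["time_s"],o["ee_pos"],o["eef_rot"],o["grip_width"],o["force"])
c,im=snap("wrist","w5")
for q in ["clevis","ball"]: print(q,[(np.round(x["at"],1),round(x["confidence"],2)) for x in ctrl.place_of(q,"wrist")[:2]])
h=cv2.cvtColor(im,cv2.COLOR_RGB2GRAY)
cv2.imwrite("pics/w5b.png",cv2.resize(im[:,:,::-1][10:190,140:380],(800,600),interpolation=cv2.INTER_CUBIC))
shift([.47,.166,.051],1.63)
```

```text
10.3833 [0.47708249 0.05493711 0.05178926] [3.14019397e+00 1.14467203e-05 1.62871634e+00] 0.013605954243587619 [ 0.44758234 -0.66453345 -0.53037658]
clevis [(array([255.6,  56.9]), 0.7)]
ball [(array([259.2,  54.8]), 0.58)]
shift [ 3.705 -0.015  0.02 ] turn [ 0.013  0.    -0.01 ]
```

View pics/w5b.png

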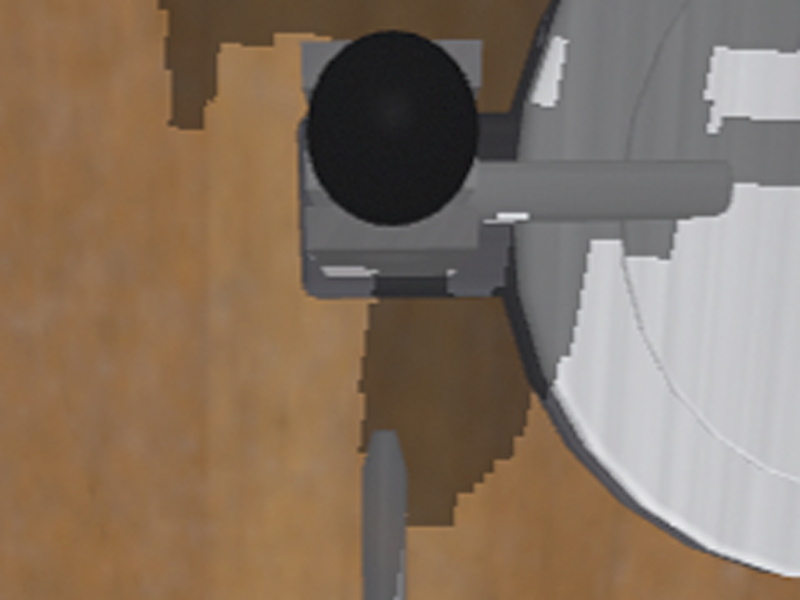

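The crop has the pin axis at column 384 and the clevis/ball centre at about 392. That means moving +1.2 mm in tool y. The yaw looks parallel.

Request:
step_arm(plan=[[[0.2, 0.04, 0.02, 0, 0, 0], [0.6, 0.04, 0.02, 0, 0, 0], [0.9, 0.04, 0.02, 0, 0, 0], [1.1, 0.04, 0.02, 0, 0, 0], [1.25, 0.04, 0.02, 0, 0, 0], [1.4, 0.04, 0.02, 0, 0, 0], [1.4, 0.04, 0.02, 0, 0, 0]]])

```text
time_s: 11.12
ee_pos: [0.4751, 0.0981, 0.0502]
eef_rot: [-3.142, -0.0, 1.63]
force: [1.1, -0.2, -0.3]
grip_width: 0.0139
grip_force: 30.0
```

Run:
```python
from h import *
o=ctrl.get_obs();print(o["time_s"],o["ee_pos"],o["eef_rot"],o["grip_width"],o["force"])
c,im=snap("scene","s6")
w,iw=snap("wrist","w6")
a=cv2.resize(im[:,:,::-1][100:180,140:220],(400,400),interpolation=cv2.INTER_CUBIC)
b=cv2.resize(iw[:,:,::-1][10:130,195:315],(400,400),interpolation=cv2.INTER_CUBIC)
cv2.imwrite("pics/w6b.png",np.hstack([a,b]))
```

```text
11.1167 [0.47512086 0.09814039 0.05019171] [-3.14156948e+00 -3.99836945e-05  1.63041550e+00] 0.013912633928307298 [ 1.13605843 -0.164068   -0.26556381]
```

View pics/w6b.png

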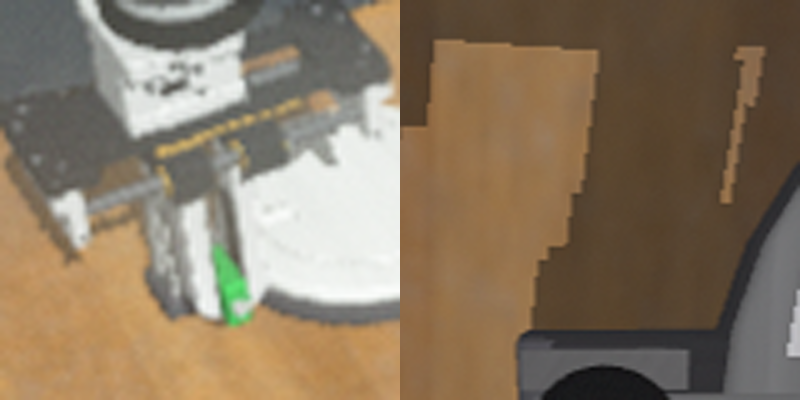

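At 9 mm past the near face with no reaction force, the tip is in the bore. I'll continue.

Request:
step_arm(plan=[[[0.15, 0, 0, 0, 0, 0], [0.3, 0, 0, 0, 0, 0], [0.45, 0, 0, 0, 0, 0], [0.6, 0, 0, 0, 0, 0], [0.75, 0, 0, 0, 0, 0], [0.85, 0, 0, 0, 0, 0], [0.95, 0, 0, 0, 0, 0], [0.95, 0, 0, 0, 0, 0]]])

```text
time_s: 11.88
ee_pos: [0.4735, 0.1262, 0.0502]
eef_rot: [3.142, 0.0, 1.63]
force: [0.2, 0.3, 0.2]
grip_width: 0.0135
grip_force: 30.0
```

Request:
step_arm(plan=[[[0.08, 0, 0, 0, 0, 0], [0.14, 0, 0, 0, 0, 0], [0.2, 0, 0, 0, 0, 0], [0.25, 0, 0, 0, 0, 0], [0.25, 0, 0, 0, 0, 0]]])

```text
time_s: 12.3
ee_pos: [0.4734, 0.1289, 0.0503]
eef_rot: [-3.141, 0.007, 1.63]
force: [0.7, -40.6, 6.5]
grip_width: 0.0134
grip_force: 30.0
```

Request:
step_arm(plan=[[[-0.15, 0, 0, 0, 0, 0], [-0.15, 0, 0, 0, 0, 0]]])

```text
time_s: 12.47
ee_pos: [0.4735, 0.1279, 0.0502]
eef_rot: [-3.142, 0.0, 1.628]
force: [0.3, 0.5, -0.9]
grip_width: 0.0137
grip_force: 30.0
```

Request:
step_arm(plan=[[[0, 0, 0, 0, 0, 0], [0, 0, 0, 0, 0, 0], [0, 0, 0, 0, 0, 0], [0, 0, 0, 0, 0, 0]]], grip=0.35)

```text
time_s: 12.8
ee_pos: [0.4733, 0.1291, 0.0502]
eef_rot: [3.142, -0.0, 1.63]
force: [0.7, -0.0, 0.1]
grip_width: 0.0324
grip_force: 0.0
```

Request:
step_arm(plan=[[[0, 0, -1, 0, 0, 0], [0, 0, -2, 0, 0, 0], [0, 0, -3, 0, 0, 0], [-1, 0, -4, 0, 0, 0], [-2.2, 0, -4.5, 0, 0, 0], [-3, 0, -4.5, 0, 0, 0], [-3, 0, -4.5, 0, 0, 0]]])

```text
time_s: 13.38
ee_pos: [0.4792, 0.036, 0.1863]
eef_rot: [3.139, 0.001, 1.627]
force: [0.0, 0.8, -0.1]
grip_width: 0.0327
grip_force: 0.0
```

Run:
```python
from h import *
o=ctrl.get_obs();print(o["time_s"],o["ee_pos"],o["eef_rot"],o["grip_width"],o["force"])
c,im=snap("scene","s7");w,iw=snap("wrist","w7")
a=cv2.resize(im[:,:,::-1][100:180,140:220],(400,400),interpolation=cv2.INTER_CUBIC)
b=cv2.resize(iw[:,:,::-1][70:190,195:315],(400,400),interpolation=cv2.INTER_CUBIC)
cv2.imwrite("pics/w7b.png",np.hstack([a,b]))
shift([.596,-.142,.10],np.radians(114.6))
```

```text
13.3833 [0.47915996 0.03601835 0.18632277] [3.13935853e+00 6.68909786e-04 1.62719331e+00] 0.03265966426768078 [ 0.03752195  0.80877314 -0.08862065]
shift [-6.236  3.562  2.839] turn [ 1.000e-03 -1.000e-03 -3.553e+00]
```

View pics/w7b.png

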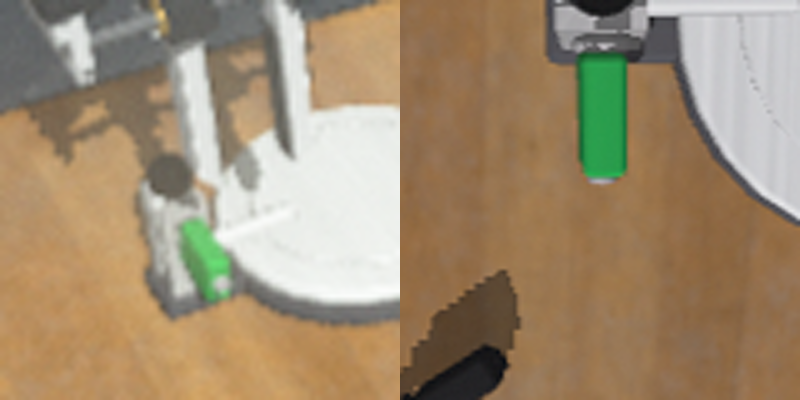

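The left crop (scene) and right crop (wrist) show the green pin through the clevis with its collar at the near cheek. My back-off while still gripping may have left up to 1 mm of gap. I'll nudge it home with shut fingers.

Request:
step_arm(plan=[[[0.6, 0, 1, 0, 0, 0], [0.9, -0.05, 2, 0, 0, 0], [0.9, -0.05, 3, 0, 0, 0], [0.9, -0.05, 4, 0, 0, 0], [0.9, -0.05, 4.5, 0, 0, 0], [0.9, -0.05, 4.5, 0, 0, 0], [0.9, -0.05, 4.5, 0, 0, 0]]], grip=0)

```text
time_s: 14.07
ee_pos: [0.4752, 0.0666, 0.05]
eef_rot: [-3.14, -0.0, 1.631]
force: [-1.4, -0.2, 2.0]
grip_width: 0.0002
grip_force: 0.0
```

Request:
step_arm(plan=[[[0.3, 0, 0, 0, 0, 0], [0.6, 0, 0, 0, 0, 0], [0.85, 0, 0, 0, 0, 0], [1.0, 0, 0, 0, 0, 0], [1.05, 0, 0, 0, 0, 0], [1.1, 0, 0, 0, 0, 0], [1.15, 0, 0, 0, 0, 0]]])

```text
time_s: 14.65
ee_pos: [0.4742, 0.0988, 0.0509]
eef_rot: [3.14, 0.003, 1.63]
force: [2.0, -26.8, 7.9]
grip_width: 0.0006
grip_force: 13.4
```

Request:
step_arm(plan=[[[-0.6, 0, 0, 0, 0, 0], [-1.3, 0, -0.5, 0, 0, 0], [-2.3, 0, -1.5, 0, 0, 0], [-3.5, 0, -2.3, 0, 0, 0], [-4.7, 0, -3, 0, 0, 0], [-4.7, 0, -3, 0, 0, 0]]], grip=0.5)

```text
time_s: 15.15
ee_pos: [0.4835, -0.0449, 0.1443]
eef_rot: [3.136, 0.002, 1.626]
force: [0.1, 0.2, 0.9]
grip_width: 0.037
grip_force: 0.0
```

Run:
```python
from h import *
o=ctrl.get_obs();print(o["time_s"],o["ee_pos"],o["eef_rot"],o["grip_width"],o["force"])
shift([.5955,-.142,.12],np.radians(114.6))
```

```text
15.15 [ 0.48348648 -0.04488635  0.1442958 ] [3.13558682e+00 2.04971836e-03 1.62637123e+00] 0.03697340592338115 [0.13986358 0.2240403  0.92268882]
shift [-3.438  3.543  0.838] turn [ 0.053  0.03  -3.569]
```

Request:
step_arm(plan=[[[-0.9, 0.9, 0.2, 0, 0, -1], [-1.8, 1.8, 0.4, 0, 0, -2], [-2.7, 2.7, 0.6, 0, 0, -3], [-3.44, 3.54, 0.84, 0, 0, -3.22], [-3.44, 3.54, 0.84, 0, 0, -3.22], [-3.44, 3.54, 0.84, 0, 0, -3.22], [-3.44, 3.54, 0.84, 0, 0, -3.22]]])

```text
time_s: 15.73
ee_pos: [0.5934, -0.1366, 0.1147]
eef_rot: [-3.141, -0.001, 1.967]
force: [-0.4, 0.1, 0.9]
grip_width: 0.047
grip_force: 0.0
```

Run:
```python
from h import *
o=ctrl.get_obs();print(o["time_s"],o["ee_pos"],o["eef_rot"])
c,im=snap("wrist","w8")
h=cv2.cvtColor(im,cv2.COLOR_RGB2HSV);m=cv2.inRange(h,(0,200,90),(4,255,255))|cv2.inRange(h,(174,200,90),(180,255,255))
k,l,s,ce=cv2.connectedComponentsWithStats(m)
for i in range(1,k):
    if s[i,4]>60: print(s[i],ce[i],cv2.minAreaRect(np.argwhere(l==i)[:,::-1].astype(np.float32)),onz(c,ce[i],.02))
shift([.5955,-.142,.005])
```

```text
15.7333 [ 0.59344728 -0.13657644  0.11474435] [-3.14103360e+00 -6.34209002e-04  1.96652046e+00]
[248 183  14  35 445] [254.42921348 200.31235955] ((254.5, 200.0), (34.0, 13.0), 90.0) [ 0.59572335 -0.1436989   0.02      ]
[500 238  10  18  85] [503.89411765 247.22352941] ((504.16558837890625, 246.48622131347656), (17.439552307128906, 8.553685188293457), 85.2363510131836) [ 0.86037647 -0.09004931  0.02      ]
shift [-0.2   -0.01   3.676] turn [0. 0. 0.]
```

Request:
step_arm(plan=[[[-0.2, -0.02, 1, 0, 0, 0], [-0.2, -0.02, 2, 0, 0, 0], [-0.2, -0.02, 3, 0, 0, 0], [-0.2, -0.02, 3.5, 0, 0, 0], [-0.2, -0.02, 3.68, 0, 0, 0], [-0.2, -0.02, 3.68, 0, 0, 0], [-0.2, -0.02, 3.68, 0, 0, 0]]])

```text
time_s: 16.37
ee_pos: [0.5962, -0.1428, 0.0062]
eef_rot: [3.14, 0.001, 1.967]
force: [0.2, 0.4, 0.1]
grip_width: 0.0468
grip_force: 0.0
```

Request:
step_arm(plan=[[[0, 0, 0, 0, 0, 0], [0, 0, 0, 0, 0, 0], [0, 0, 0, 0, 0, 0], [0, 0, 0, 0, 0, 0], [0, 0, 0, 0, 0, 0], [0, 0, 0, 0, 0, 0], [0, 0, 0, 0, 0, 0], [0, 0, 0, 0, 0, 0]]], grip=0, squeeze=30)

```text
time_s: 17.03
ee_pos: [0.5958, -0.1431, 0.0049]
eef_rot: [3.141, 0.0, 1.967]
force: [-1.1, -0.1, 3.1]
grip_width: 0.0137
grip_force: 30.0
```

Request:
step_arm(plan=[[[0, 0, -1, 0, 0, 0], [0, 0, -2.2, 0, 0, 0], [0, 0, -3.4, 0, 0, 0], [0, 0, -4.6, 0, 0, 0], [0, 0, -5.8, 0, 0, 0], [0, 0, -5.8, 0, 0, 0], [0, 0, -5.8, 0, 0, 0]]])

```text
time_s: 17.62
ee_pos: [0.5963, -0.1433, 0.1804]
eef_rot: [3.139, 0.002, 1.967]
force: [-0.8, -0.1, -0.9]
grip_width: 0.0136
grip_force: 30.0
```

Run:
```python
from h import *
o=ctrl.get_obs();print(o["time_s"],o["ee_pos"],o["eef_rot"],o["grip_width"],o["grip_force"])
shift([.494,-.367,.175])
```

```text
17.6167 [ 0.59628032 -0.14326066  0.18035626] [3.13892582e+00 2.19498370e-03 1.96675860e+00] 0.013600918403970314 29.985075294971466
shift [-5.566 -6.023  0.175] turn [0. 0. 0.]
```

Request:
step_arm(plan=[[[-1, -1, 0, 0, 0, 0], [-2, -2, 0, 0, 0, 0], [-3, -3, 0, 0, 0, 0], [-4, -4, 0, 0, 0, 0], [-5, -5, 0, 0, 0, 0], [-6, -6, 0, 0, 0, 0], [-6.2, -6, 0, 0, 0, 0], [-6.2, -6, 0, 0, 0, 0]]])

```text
time_s: 18.28
ee_pos: [0.4998, -0.3863, 0.1764]
eef_rot: [-3.14, -0.002, 1.963]
force: [-0.8, 0.1, -1.0]
grip_width: 0.0139
grip_force: 30.0
```

Request:
step_arm(plan=[[[0, 0, 0, 0, 0, 0], [0, 0, 1, 0, 0, 0], [0, 0, 2, 0, 0, 0], [0, 0, 3, 0, 0, 0], [0, 0, 4, 0, 0, 0], [0, 0, 4.6, 0, 0, 0], [0, 0, 4.8, 0, 0, 0], [0, 0, 4.8, 0, 0, 0]]])

```text
time_s: 18.95
ee_pos: [0.5014, -0.3822, 0.033]
eef_rot: [-3.14, -0.003, 1.969]
force: [0.2, -0.8, -0.1]
grip_width: 0.0136
grip_force: 30.0
```

Request:
step_arm(plan=[[[0, 0, 0, 0, 0, 0], [0, 0, 0, 0, 0, 0], [0, 0, 0, 0, 0, 0]]])

```text
time_s: 19.2
ee_pos: [0.502, -0.3843, 0.0362]
eef_rot: [3.141, 0.002, 1.967]
force: [0.3, 0.4, -0.5]
grip_width: 0.0138
grip_force: 30.0
```

Request:
step_arm(plan=[[[0, 0, 0.15, 0, 0, 0], [0, 0, 0.3, 0, 0, 0], [0, 0, 0.3, 0, 0, 0]]])

```text
time_s: 19.45
ee_pos: [0.501, -0.3838, 0.0247]
eef_rot: [-3.141, -0.001, 1.967]
force: [0.1, -0.5, -0.7]
grip_width: 0.014
grip_force: 30.0
```

Request:
step_arm(plan=[[[0, 0, 0, 0, 0, 0], [0, 0, 0, 0, 0, 0], [0, 0, 0, 0, 0, 0], [0, 0, 0, 0, 0, 0]]], grip=0.35)

```text
time_s: 19.78
ee_pos: [0.5014, -0.3842, 0.0258]
eef_rot: [3.141, 0.0, 1.967]
force: [0.5, 0.2, 0.1]
grip_width: 0.0325
grip_force: 0.0
```

Request:
step_arm(plan=[[[0, 0, -1, 0, 0, 0], [0, 0, -2.2, 0, 0, 0], [0, 0, -3.4, 0, 0, 0], [0, 0, -4.6, 0, 0, 0], [0, 0, -5.8, 0, 0, 0], [-2, 0, -5.8, 0, 0, 0], [-3, 0, -5.8, 0, 0, 0], [-3, 0, -5.8, 0, 0, 0]]])

```text
time_s: 20.45
ee_pos: [0.5365, -0.4712, 0.1983]
eef_rot: [-3.141, 0.0, 1.965]
force: [0.7, 0.1, -1.0]
grip_width: 0.0331
grip_force: 0.0
```

Run:
```python
from h import *
o=ctrl.get_obs();print(o["time_s"],o["ee_pos"],o["force"])
c,im=snap("scene","s9");w,iw=snap("top","t9")
a=cv2.resize(im[:,:,::-1][90:370,130:410],(400,400),interpolation=cv2.INTER_AREA)
b=cv2.resize(iw[:,:,::-1][120:320,130:330],(400,400),interpolation=cv2.INTER_CUBIC)
cv2.imwrite("pics/z.png",np.hstack([a,b]))
```

```text
20.45 [ 0.53649921 -0.4711787   0.19828524] [ 0.66779987  0.11766515 -1.01224439]
```

View pics/z.png

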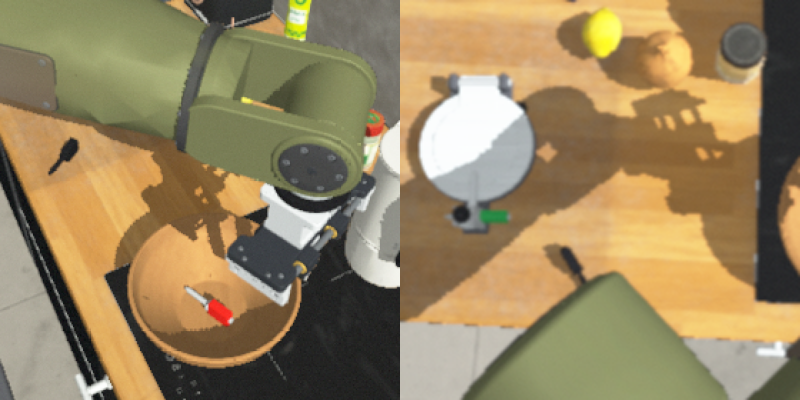

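The scene crop shows the red pin lying in the bowl. The top crop shows the plate down with the green pin home, and the lemon, onion, jar and black pin where they were. Handing in.

```bash
python3 -c "
from station import ctrl
print(ctrl.get_obs()['force']);print(ctrl.hand_in())"
```

```text
[-0.8370083   0.54623743 -0.1808199 ]
the job is handed in; nothing more can be done
None
```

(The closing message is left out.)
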